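# Put the black clothespin away, close the peg tin and lift off its outer lid alone

## Task

Put the black clothespin back flat in its own bay of the blue peg tin, the one with the black liner. Then pick up the two nested lids together by the red stem and set them gently on the tin so that the inner lid is seated in the mouth, and let go. Last, take the green outer lid by its steel collar and lift it straight up alone, leaving the inner lid seated and still, and finish while holding the outer lid level above the tin, raised about 10 cm from where it sat; leave everything else where it is.

Things in the scene. Friction and masses are not known exactly. Their poses are not given: they have to be found in the camera images.
- clothespin: Loose black plastic clothespin lying on its side on the ledge: 75 mm long (its x axis), 16 mm wide (y) and 12 mm thick (z up), 20 g. Origin: centre of its underside. Either end may point either way.
- tin: Blue round peg tin, open on top, fixed: outer diameter 200 mm, inner 194, rim 50 mm above the ledge, floor 5 mm thick. Origin: underside centre, on the ledge. Two low ribs (3 mm thick, tops 13 mm above the ledge) run along its x axis at y = +29 and -29 mm, leaving three bays with centre lines at y = +57, 0 and -57 mm.
- liner_black: Black liner: thin fixed plate 100 x 46 x 2 mm on the tin's floor, marking the clothespin's bay; which of the three bays it is in varies. Origin: centre of its underside, 5 mm above the ledge; its top is 7 mm above the ledge. Its x axis runs along the bay. This bay is empty.
- liner_red: Red liner of another bay, same size and origin as the black one, with a red clothespin fixed on it (12 mm high). Not to be used.
- liner_yellow: Yellow liner of another bay, same size and origin as the black one, with a yellow clothespin fixed on it (12 mm high). Not to be used.
- inner_lid: White round loose inner lid, 0.2 to 0.31 kg. Origin: underside centre. From the origin up: plug to 12 mm, diameter 186 tapering to 178 at the bottom, enters the tin's mouth (4 mm play all round); flange 12 to 15 mm, diameter 206, rests on the tin's rim (seated origin: 38 mm above the ledge); cone to 27 mm, diameter 32 to 24, centres the outer lid; then the stem.
- stem_top (a point): Top centre of the inner lid's upright red stem, diameter 16 mm, 76 mm above the inner lid's origin. It pokes up through the outer lid's collar and stands 30 mm above it; lifting by the stem carries both lids.
- outer_lid: Green round loose outer lid, 0.12 to 0.2 kg, nested on the inner lid: plate of diameter 220 mm, 3 mm thick, skirt hanging 10 mm below it. Origin: centre of the plate's underside, which rests on the inner lid's flange 15 mm above the inner lid's origin. It has 2 mm side play on the cone, is not fastened and lifts straight off.
- collar_top (a point): Centre of the top of the outer lid's upright round steel collar, 31 mm above the outer lid's origin. Collar: outer diameter 44 mm, inner 36 mm, 28 mm high above the plate's top; the stem passes up through it.
- basket: Bystander: white plastic two-tier basket, 200 x 260 mm, 210 mm high, fixed. Origin: centre of its underside.
- dustpan: Bystander: green dustpan, pan 200 x 220 mm, 55 mm high, handle reaching 205 mm along its -x. Origin: underside centre of the pan.
- strainer: Bystander: stainless tea strainer, bowl diameter 76 mm, 30 mm high, thin handle reaching 130 mm along its +y. Origin: underside centre of the bowl.
- flowerpot: Bystander: empty terracotta flowerpot, diameter 116 mm, 110 mm high. Origin: underside centre.
- detergent: Bystander: blue detergent bottle, diameter 66 mm, 170 mm high. Origin: underside centre.
- soap: Bystander: pink soap bar 50 x 85 x 30 mm. Origin: underside centre.
- brush: Bystander: scrubbing brush lying along its x axis. Origin: underside centre.
Mind the look-alikes: they are no part of the job. Of the things shaped like the outer_lid, the green one is meant.

How it is judged:
On the way, in this order (a step that is already met when the one before it is completed fails the run):
1. the black clothespin lies flat in the black-lined bay, let go (x of clothespin in the frame of liner_black between -0.06 and 0.06 m and y of clothespin in the frame of liner_black between -0.024 and 0.024 m and z of clothespin in the frame of liner_black between -0.002 and 0.006 m and angle between clothespin's own z axis and vertical below 0.12 rad and contact force between clothespin and the fingers below 0.05 N and linear speed of clothespin below 0.02 m/s), for 0.2 s.
2. both lids are off the ledge, lifted together (height (world z) of inner_lid above 0.03 m and distance between inner_lid and outer_lid below 0.025 m and contact force between inner_lid and the fingers above 1 N and horizontal distance between inner_lid and tin above 0.02 m), for 0.1 s.
3. the nested lids are seated on the tin and the stem is let go (z of inner_lid in the frame of tin between 0.034 and 0.042 m and horizontal distance between inner_lid and tin below 0.007 m and angle between inner_lid's own z axis and vertical below 0.04 rad and distance between inner_lid and outer_lid below 0.022 m and contact force between inner_lid and the fingers below 0.05 N and linear speed of inner_lid below 0.02 m/s), for 0.2 s.
At the end, for the whole second after the job is handed in: The outer lid is held still and level (14 degrees) by the fingers, raised at least 75 mm from its seat and within 100 mm sideways of the tin's axis, touching nothing else; the inner lid, untouched, stays seated level on the rim, centred within 7 mm; the clothespin lies flat in the black bay (x of clothespin in the frame of liner_black between -0.06 and 0.06 m and y of clothespin in the frame of liner_black between -0.024 and 0.024 m and z of clothespin in the frame of liner_black between -0.002 and 0.006 m and angle between clothespin's own z axis and vertical below 0.12 rad and z of inner_lid in the frame of tin between 0.034 and 0.042 m and horizontal distance between inner_lid and tin below 0.007 m and angle between inner_lid's own z axis and vertical below 0.04 rad and height (world z) of outer_lid above 0.128 m and horizontal distance between outer_lid and tin below 0.1 m and angle between outer_lid's own z axis and vertical below 0.25 rad and contact force between outer_lid and the fingers above 1 N and contact force between outer_lid and inner_lid below 0.2 N and contact force between outer_lid and tin below 0.2 N and contact force between inner_lid and the arm below 0.2 N and contact force between inner_lid and the fingers below 0.2 N and linear speed of outer_lid below 0.05 m/s and linear speed of inner_lid below 0.02 m/s); the arm keeps its last pose, push and grip.
It fails at once if the lids come apart while the inner lid is not seated on the tin, or the inner lid is unseated as the outer one is lifted (distance between inner_lid and outer_lid above 0.035 m and not (z of inner_lid in the frame of tin between 0.034 and 0.042 m and horizontal distance between inner_lid and tin below 0.007 m and angle between inner_lid's own z axis and vertical below 0.04 rad)).
It fails at once if the inner lid is jerked while the outer lid is lifted off (distance between inner_lid and outer_lid above 0.035 m and linear speed of inner_lid above 0.08 m/s).
It fails at once if the lids are dropped instead of set down (linear speed of inner_lid above 0.5 m/s and contact force between inner_lid and the fingers below 0.05 N).
It fails at once if the lids are slammed or pressed hard on the tin (contact force between inner_lid and tin above 60 N).
It fails at once if a bystander is moved by more than 30 mm (distance of any of dustpan, strainer, flowerpot, detergent, soap, brush from where it was at the start of the episode above 0.03 m).
It also fails if it takes over 69 s, if anything falls off the work surface, if the arm or the gripper's body presses on something with over 40 N, if the wrist force passes 120 N, or if a joint passes its speed limit or range.

## Robot

A 7-joint arm with a two-finger parallel gripper is mounted at the origin on the work surface. World frame = base frame: x ahead of the robot, y to its left, z up, the work surface at z = 0. Lengths are in m, angles in rad, forces in N, time in s.
With the tool pointing down it reaches from about 0.4 to 0.85 m from the base axis. Payload 10.4 kg.
Tool frame: the origin (TCP) lies at the very end of the fingers, on their centre line; the grasp point (between the pads) lies 19 mm behind it; z points along the fingers, y is the line along which they close (so a half turn about z gives the same grasp; the last joint's range is limited). The gripper opens to 85 mm and grips with 20 to 120 N. Pads are 22 mm wide; open, the fingers measure 114 mm over their backs; the gripper's body (76 mm by 85 mm) begins 54 mm behind the grasp point. The pads swing forward as they close: fully open they stand 13 mm farther back than shut.
Start: joints at [1.156, 0.332, -0.065, 1.46, 0.022, 1.35, -0.088], TCP at [0.239, -0.578, 0.231] pointing down, gripper open.
Joint ranges: [-2.6, 2.6], [-0.5, 2.12], [-1.47, 1.34], [0.16, 2.42], [-1.27, 4.41], [0.06, 2.06], [-2.6, 2.6]. Speed limits (rad/s): [2.22, 2.22, 2.79, 2.79, 3.14, 3.14, 3.14].

## Interface

Orientations are given as a unit quaternion [x, y, z, w].
In Python, from workcell import * gives the robot as it stands.
- The arm moves only by the tool step_arm, never from a script. Its argument "commands" is one flat list of numbers, 7 for each row, row after row: the finger opening in mm, from 0 to 85.4, then the shift along the world's x, y, z as a fraction of full scale, then the turn, a rotation vector about the world's x, y, z as a fraction of full scale. A call has exactly 10 rows; each row is the pose to reach, as a shift and turn from the pose commanded when the call began, turning the shorter way round; what a row does not reach only later rows make up. Full scale, the value 1, is 0.6 m for a shift and pi rad for a turn. A row lasts 1/8 s, in which the tool goes at most 62.5 mm and 10.7 degrees, less where a joint would pass 70% of its speed; a pose out of reach is approached as far as the arm can. A call with a number of a shift or a turn outside -1 to 1 is refused whole. A call with a gripper value outside its range is refused whole. The fingers move at their own pace and stop on an object; "squeeze" is the grip in N (left out, the last holds). Time passes only in rows, so rows that repeat a pose let the fingers close, or fill a call up. It gives the time, the measured TCP pose, the force, the opening and the grip force at its end, in the units of the state.
- get_obs(): the state, without advancing time (a new reading comes with each control period).
- camera(name): name is "scene" or "top" or "wrist"; returns the picture (400x640x3 uint8, red, green, blue); there is no depth.
- camera_params(name): a dict with "mtx" (3x3 intrinsics, pixels), "extrinsics" (4x4, takes a point from world to camera coordinates); the wrist camera has in their place "tool_from_camera" (4x4, takes a point from camera to tool coordinates, whose origin is the TCP and whose axes are the flange's). Camera axes: x right, y down, z forward; pixel columns grow to the right and rows downward; lengths in m; the calibration is good to about 2 mm. A picture is of the moment at which its call begins: read the wrist's pose just before it. camera_params takes no time and is no camera call.
- hand_in(): hands the job in; it is judged then, once.
The state is a dict: "clock": time; "joint_pos": joint angles; "joint_velocities": joint speeds; "tau": joint torques, N m; "position": TCP position; "ee_rot": TCP orientation; "ft_force": force on the tool from outside, world axes, zero at the start; "torque": the same for the moment, N m; "grip_width": opening from 0.0 (shut) to 1.0 (fully open); "grasp_force": force on a finger pad.
Only numpy, scipy, OpenCV 4.12 (cv2) and the standard library are available. Lean on these libraries where they do the work, as an engineer would, in place of code of your own. Each camera call takes 0.05 s, during which the arm holds its last target. There are 200 camera calls.

## Working session

There is one attempt and no reset: what is moved stays moved. The work goes in short steps, Python scripts to look and compute and a tool call to move; the robot and the scene stay as the last step left them, time stands still between calls to the robot, and variables do not carry over. Pictures are saved under pics/ and viewed, at most 10 in all, crops included, and the job is handed in when it is done.

Besides the shell and the picture viewer there is one more tool, called after "Request:" as name(argument=value, ...) on one line, values as JSON. step_arm: Moves the arm, as the interface text tells. Its arguments: {"type":"object","properties":{"commands":{"type":"array","items":{"type":"number"}},"squeeze":{"type":"number"}},"required":["commands"]}

```bash
mkdir -p pics; python3 - <<'E'
from workcell import *
import cv2,numpy as np
o=get_obs();print({k:np.round(o[k],3).tolist() for k in o})
for n in("top","scene"):
    im=camera(n);cv2.imwrite(f"pics/{n}0.png",im[:,:,::-1]);p=camera_params(n);print(n,np.round(p['mtx'],1).tolist(),np.round(p['extrinsics'],3).tolist())
print(camera_params("wrist"))
E
```

```text
{'clock': 0.0, 'joint_pos': [1.156, 0.333, -0.065, 1.461, 0.022, 1.35, -0.089], 'joint_velocities': [-0.001, -0.001, 0.0, 0.0, 0.0, 0.0, -0.0], 'tau': [-0.0, -62.546, 0.049, -39.16, 0.016, 0.01, 0.0], 'position': [0.239, -0.577, 0.231], 'ee_rot': [0.981, 0.195, -0.0, -0.001], 'ft_force': [-0.403, -0.304, -0.331], 'torque': [0.064, 0.035, 0.021], 'grasp_force': 0.0, 'grip_width': 0.997}
top [[419.6, 0.0, 319.1], [0.0, 419.6, 200.7], [0.0, 0.0, 1.0]] [[-0.021, -1.0, -0.02, 0.032], [-0.995, 0.022, -0.095, 0.539], [0.096, 0.018, -0.995, 1.476], [0.0, 0.0, 0.0, 1.0]]
scene [[398.6, 0.0, 316.0], [0.0, 398.6, 200.2], [0.0, 0.0, 1.0]] [[-0.845, 0.534, -0.012, 0.438], [0.394, 0.607, -0.691, -0.161], [-0.362, -0.588, -0.723, 1.389], [0.0, 0.0, 0.0, 1.0]]
{'mtx': array([[323.47849847,   0.        , 320.78552511],
       [  0.        , 323.47849847, 200.6674564 ],
       [  0.        ,   0.        ,   1.        ]]), 'tool_from_camera': array([[ 9.49401649e-04, -9.59607340e-01, -2.81341167e-01,
         7.18893096e-02],
       [ 9.99999490e-01,  8.14165268e-04,  5.97574115e-04,
         6.00358360e-04],
       [-3.44378300e-04, -2.81341591e-01,  9.59607623e-01,
        -1.43075952e-01],
       [ 0.00000000e+00,  0.00000000e+00,  0.00000000e+00,
         1.00000000e+00]])}
```

View pics/top0.png

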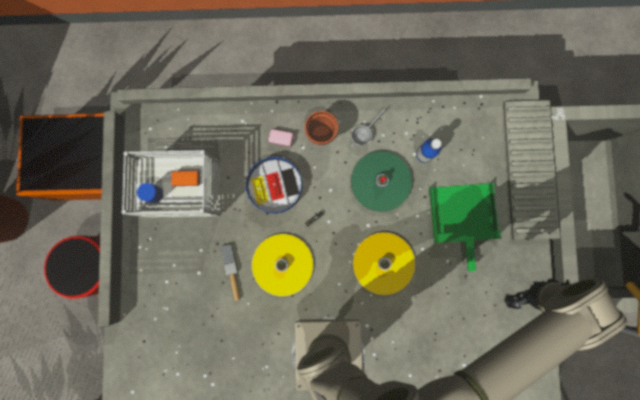

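View pics/scene0.png

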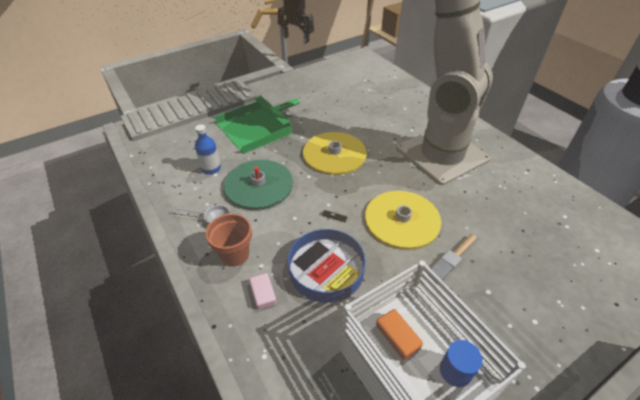

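The top view shows the tin at about (275,184) with the black bay at (291,181), the green lid at (381,180) with its red stem at (382,180), and the clothespin at (316,217). The two yellow lids are decoys. The scene view agrees.

```bash
cat > h.py <<'E'
from workcell import *
import cv2,numpy as np
from scipy.spatial.transform import Rotation as R
def pose():
    o=get_obs();T=np.eye(4);T[:3,:3]=R.from_quat(o['ee_rot']).as_matrix();T[:3,3]=o['position'];return T
def cam(n):
    p=camera_params(n)
    W=pose()@p['tool_from_camera'] if n=="wrist" else np.linalg.inv(p['extrinsics'])
    return p['mtx'],W,camera(n)
def cast(K,W,uv,z):
    uv=np.atleast_2d(uv).astype(float)
    d=np.c_[(uv-K[:2,2])/K[[0,1],[0,1]],np.ones(len(uv))]@W[:3,:3].T
    return (W[:3,3]+d*((z-W[2,3])/d[:,2])[:,None])[:,:2]
def blob(m,roi):
    x0,y0,x1,y1=roi;a=np.zeros(m.shape,np.uint8);a[y0:y1,x0:x1]=m[y0:y1,x0:x1]
    cs,_=cv2.findContours(a,cv2.RETR_EXTERNAL,cv2.CHAIN_APPROX_NONE)
    return max(cs,key=cv2.contourArea)[:,0,:]
def rect(P):
    (c,(w,h),a)=cv2.minAreaRect((P*1000).astype(np.float32)); 
    if w<h:w,h,a=h,w,a+90
    return np.round(c,1),round(w,1),round(h,1),round((a+90)%180-90,1)
E
python3 - <<'E'
from h import *
K,W,im=cam("top");h=cv2.cvtColor(im,cv2.COLOR_RGB2HSV)
H,S,V=[h[:,:,i].astype(int) for i in range(3)]
g=blob((H>60)&(H<90)&(S>80),(340,140,420,220));P=cast(K,W,g,.018);print("lid",cv2.minEnclosingCircle((P*1000).astype(np.float32)))
r=blob(((H<8)|(H>170))&(S>120),(370,165,395,195));print("stem",cast(K,W,r,.07).mean(0))
b=blob((H>105)&(H<130)&(S>80),(235,145,315,225));P=cast(K,W,b,.05);print("tin",cv2.minEnclosingCircle((P*1000).astype(np.float32)))
r=blob(((H<8)|(H>170))&(S>120),(255,165,300,205));print("red",rect(cast(K,W,r,.007)))
k=blob((V<60)&(S<90),(280,165,303,200));print("black",rect(cast(K,W,k,.007)))
k=blob((V<75),(300,205,330,230));print("pin",rect(cast(K,W,k,.01)))
E
```

```text
lid ((607.0281982421875, -204.31494140625), 107.52816772460938)
stem [ 0.6063558  -0.20318127]
tin ((668.1155395507812, 178.1309356689453), 71.47452545166016)
red (array([599.2, 182.6]), 94.7, 42.4, 13.4)
black (array([612.6, 127.2]), 85.8, 32.7, 13.1)
pin (array([493.4,  19.5]), 20.4, 7.7, -46.2)
```

Request:
step_arm(commands=[85, 0.42, 0.99, -0.11, 0, 0, 0.536, 85, 0.42, 0.99, -0.11, 0, 0, 0.536, 85, 0.42, 0.99, -0.11, 0, 0, 0.536, 85, 0.42, 0.99, -0.11, 0, 0, 0.536, 85, 0.42, 0.99, -0.11, 0, 0, 0.536, 85, 0.42, 0.99, -0.11, 0, 0, 0.536, 85, 0.42, 0.99, -0.11, 0, 0, 0.536, 85, 0.42, 0.99, -0.11, 0, 0, 0.536, 85, 0.42, 0.99, -0.11, 0, 0, 0.536, 85, 0.42, 0.99, -0.11, 0, 0, 0.536], squeeze=30)

```text
clock: 1.4
position: [0.482, -0.0036, 0.1677]
ee_rot: [0.507, 0.862, 0.0, 0.0]
ft_force: [1.3, -0.2, -0.4]
grip_width: 0.992
grasp_force: 0.0
```

Request:
step_arm(commands=[60, 0, 0, 0, 0, 0, 0, 60, 0, 0, 0, 0, 0, 0, 60, 0, 0, 0, 0, 0, 0, 60, 0, 0, 0, 0, 0, 0, 60, 0, 0, 0, 0, 0, 0, 60, 0, 0, 0, 0, 0, 0, 60, 0, 0, 0, 0, 0, 0, 60, 0, 0, 0, 0, 0, 0, 60, 0, 0, 0, 0, 0, 0, 60, 0, 0, 0, 0, 0, 0])

```text
clock: 2.65
position: [0.4815, -0.0053, 0.1677]
ee_rot: [0.508, 0.861, 0.0, 0.0]
ft_force: [0.3, 0.1, 0.2]
grip_width: 0.702
grasp_force: 0.0
```

```bash
python3 - <<'E'
from h import *
K,W,im=cam("wrist");cv2.imwrite("pics/w1.png",im[:,:,::-1]);np.savez("w1.npz",K=K,W=W)
print(np.round(pose(),3))
E
```

```text
[[-0.484  0.875  0.     0.482]
 [ 0.875  0.484  0.    -0.005]
 [ 0.     0.    -1.     0.168]
 [ 0.     0.     0.     1.   ]]
```

View pics/w1.png

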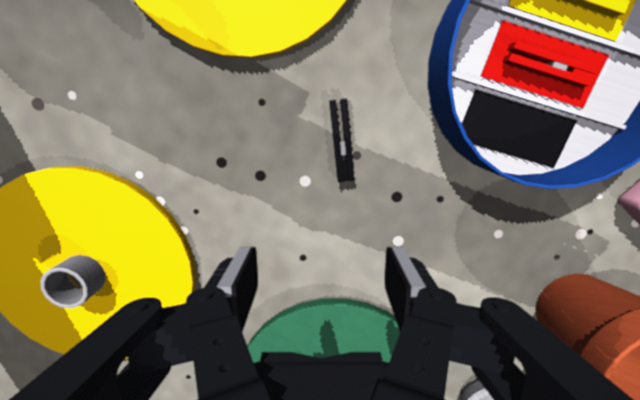

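The pin lies around (342,143), nearly aligned with the tool. The black liner is at (520,128), with the red and yellow bays beyond it.

```bash
python3 - <<'E'
from h import *
d=np.load("w1.npz");K,W=d["K"],d["W"];im=cv2.imread("pics/w1.png");V=im.max(2)
k=((V<60)*255).astype(np.uint8);k=cv2.morphologyEx(k,cv2.MORPH_CLOSE,np.ones((9,9)))
b=blob(k>0,(322,85,362,200));print("pin",rect(cast(K,W,b,.008)))
b=blob((V<60),(455,80,580,175));P=cast(K,W,b,.007);print("liner",rect(P))
E
```

```text
pin (array([481.1,  38.2]), 75.3, 16.8, -54.3)
liner (array([614.4, 125.3]), 99.1, 45.0, 13.5)
```

Request:
step_arm(commands=[50, 0, 0.0725, 0, 0, 0, 0.037, 50, 0, 0.0725, -0.1, 0, 0, 0.037, 50, 0, 0.0725, -0.18, 0, 0, 0.037, 50, 0, 0.0725, -0.23, 0, 0, 0.037, 50, 0, 0.0725, -0.26, 0, 0, 0.037, 50, 0, 0.0725, -0.272, 0, 0, 0.037, 50, 0, 0.0725, -0.272, 0, 0, 0.037, 5, 0, 0.0725, -0.272, 0, 0, 0.037, 5, 0, 0.0725, -0.272, 0, 0, 0.037, 5, 0, 0.0725, -0.272, 0, 0, 0.037], squeeze=30)

```text
clock: 3.95
position: [0.4821, 0.0382, 0.0054]
ee_rot: [0.457, 0.889, 0.0, 0.001]
ft_force: [-0.5, -0.7, 5.4]
grip_width: 0.176
grasp_force: 30.9
```

Request:
step_arm(commands=[5, 0, 0, 0, 0, 0, 0, 5, 0, 0, 0, 0, 0, 0, 5, 0, 0, 0, 0, 0, 0, 5, 0, 0, 0, 0, 0, 0, 5, 0, 0, 0.04, 0, 0, 0, 5, 0, 0, 0.1, 0, 0, 0, 5, 0, 0, 0.15, 0, 0, 0, 5, 0, 0, 0.2, 0, 0, 0, 5, 0, 0, 0.2, 0, 0, 0, 5, 0, 0, 0.2, 0, 0, 0])

```text
clock: 5.2
position: [0.4812, 0.038, 0.1241]
ee_rot: [0.457, 0.889, -0.0, -0.0]
ft_force: [-0.5, -0.1, -0.5]
grip_width: 0.172
grasp_force: 30.3
```

Request:
step_arm(commands=[5, 0.06, 0.04, 0, 0, 0, 0.06, 5, 0.15, 0.1, 0, 0, 0, 0.12, 5, 0.2215, 0.1417, 0, 0, 0, 0.18, 5, 0.2215, 0.1417, 0, 0, 0, 0.24, 5, 0.2215, 0.1417, 0, 0, 0, 0.3, 5, 0.2215, 0.1417, 0, 0, 0, 0.35, 5, 0.2215, 0.1417, 0, 0, 0, 0.376, 5, 0.2215, 0.1417, 0, 0, 0, 0.376, 5, 0.2215, 0.1417, 0, 0, 0, 0.376, 5, 0.2215, 0.1417, 0, 0, 0, 0.376])

```text
clock: 6.45
position: [0.6143, 0.1233, 0.1243]
ee_rot: [-0.115, 0.993, 0.0, -0.0]
ft_force: [1.7, -0.2, -0.3]
grip_width: 0.173
grasp_force: 30.3
```

```bash
python3 - <<'E'
from h import *
K,W,im=cam("wrist");cv2.imwrite("pics/w2.png",im[:,:,::-1]);np.savez("w2.npz",K=K,W=W)
print(np.round(pose(),4))
E
```

```text
[[-9.735e-01 -2.288e-01 -1.000e-04  6.143e-01]
 [-2.288e-01  9.735e-01 -1.000e-04  1.233e-01]
 [ 2.000e-04 -0.000e+00 -1.000e+00  1.244e-01]
 [ 0.000e+00  0.000e+00  0.000e+00  1.000e+00]]
```

View pics/w2.png

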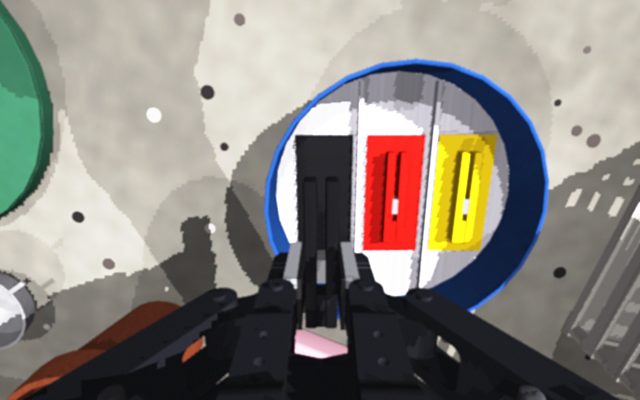

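The pin hangs aligned over the black bay at (325,250). The tin's bright rim is visible around (410,180).

```bash
python3 - <<'E'
from h import *
from scipy.optimize import least_squares
d=np.load("w2.npz");K,W=d["K"],d["W"];im=cv2.imread("pics/w2.png");h=cv2.cvtColor(im,cv2.COLOR_BGR2HSV)
m=(h[...,0]>100)&(h[...,0]<125)&(h[...,1]>120)&(h[...,2]>150)
v,u=np.nonzero(m);P=cast(K,W,np.c_[u,v],.05)
r=least_squares(lambda q:np.hypot(*(P-q[:2]).T)-q[2],[.6,.18,.0985],loss="soft_l1",f_scale=.001)
print(len(u),r.x,np.median(abs(r.fun)),W[:3,3])
m=((h[...,0]<8)|(h[...,0]>172))&(h[...,1]>150)
print("red",rect(cast(K,W,blob(m,(355,120,430,260)),.007)))
E
```

```text
2991 [0.60019632 0.18112274 0.09719776] 0.0008682028570285022 [0.54509169 0.10643704 0.26741714]
red (array([601.2, 180.6]), 98.4, 45.6, 13.4)
```

Request:
step_arm(commands=[5, 0, 0, -0.05, 0, 0, 0, 5, 0, 0, -0.1, 0, 0, 0, 5, 0, 0, -0.14, 0, 0, 0, 5, 0, 0, -0.165, 0, 0, 0, 5, 0, 0, -0.18, 0, 0, 0, 5, 0, 0, -0.184, 0, 0, 0, 5, 0, 0, -0.184, 0, 0, 0, 5, 0, 0, -0.184, 0, 0, 0, 22, 0, 0, -0.184, 0, 0, 0, 22, 0, 0, -0.184, 0, 0, 0])

```text
clock: 7.75
position: [0.6146, 0.1233, 0.0144]
ee_rot: [-0.116, 0.993, 0.0, 0.0]
ft_force: [-0.5, 0.1, 1.0]
grip_width: 0.257
grasp_force: 0.0
```

Request:
step_arm(commands=[22, 0, 0, 0, 0, 0, 0, 22, 0, 0, 0, 0, 0, 0, 22, 0, 0, 0.02, 0, 0, 0, 22, 0, 0, 0.05, 0, 0, 0, 22, 0, 0, 0.12, 0, 0, 0, 22, 0, 0, 0.2, 0, 0, 0, 22, 0, 0, 0.25, 0, 0, 0, 40, 0, 0, 0.25, 0, 0, 0, 40, 0, 0, 0.25, 0, 0, 0, 40, 0, 0, 0.25, 0, 0, 0])

```text
clock: 9.0
position: [0.6139, 0.123, 0.1633]
ee_rot: [-0.116, 0.993, -0.0, -0.001]
ft_force: [-0.3, 0.0, -0.5]
grip_width: 0.473
grasp_force: 0.0
```

```bash
python3 - <<'E'
from h import *
K,W,im=cam("wrist");cv2.imwrite("pics/w3.png",im[:,:,::-1]);np.savez("w3.npz",K=K,W=W)
print(np.round(pose(),4))
from scipy.optimize import least_squares
h=cv2.cvtColor(im,cv2.COLOR_RGB2HSV)
m=(h[...,0]>100)&(h[...,0]<125)&(h[...,1]>120)&(h[...,2]>150)
v,u=np.nonzero(m);P=cast(K,W,np.c_[u,v],.05)
r=least_squares(lambda q:np.hypot(*(P-q[:2]).T)-q[2],[.6,.18,.0985],loss="soft_l1",f_scale=.001)
print(len(u),r.x,np.median(abs(r.fun)))
E
```

```text
[[-9.733e-01 -2.296e-01 -1.500e-03  6.139e-01]
 [-2.296e-01  9.733e-01 -1.000e-04  1.231e-01]
 [ 1.500e-03  3.000e-04 -1.000e+00  1.633e-01]
 [ 0.000e+00  0.000e+00  0.000e+00  1.000e+00]]
3326 [0.59955619 0.18132742 0.09679121] 0.0015408954055936563
```

View pics/w3.png

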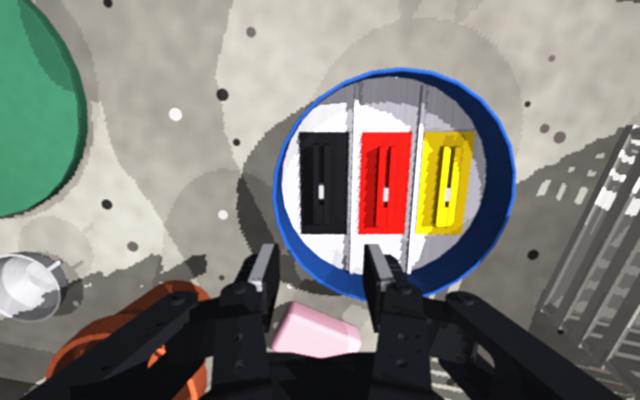

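The black pin lies flat in its bay at (322,180), with the fingers clear. Next I go over the red stem.

Request:
step_arm(commands=[60, 0, -0.05, 0.06, 0, 0, -0.05, 60, -0.012, -0.14, 0.06, 0, 0, -0.11, 60, -0.012, -0.24, 0.06, 0, 0, -0.17, 60, -0.012, -0.34, 0.06, 0, 0, -0.23, 60, -0.012, -0.44, 0.06, 0, 0, -0.29, 60, -0.012, -0.52, 0.06, 0, 0, -0.35, 60, -0.012, -0.544, 0.06, 0, 0, -0.4, 60, -0.012, -0.544, 0.06, 0, 0, -0.45, 60, -0.012, -0.544, 0.06, 0, 0, -0.5, 60, -0.012, -0.544, 0.06, 0, 0, -0.55])

```text
clock: 10.3
position: [0.6069, -0.203, 0.1993]
ee_rot: [0.682, 0.731, -0.0, -0.001]
ft_force: [-0.4, -0.2, -0.0]
grip_width: 0.699
grasp_force: 0.0
```

Request:
step_arm(commands=[60, 0, 0, 0, 0, 0, -0.05, 60, 0, 0, 0, 0, 0, -0.061, 60, 0, 0, 0, 0, 0, -0.061, 60, 0, 0, 0, 0, 0, -0.061, 60, 0, 0, 0, 0, 0, -0.061, 60, 0, 0, 0, 0, 0, -0.061, 60, 0, 0, 0, 0, 0, -0.061, 60, 0, 0, 0, 0, 0, -0.061, 60, 0, 0, 0, 0, 0, -0.061, 60, 0, 0, 0, 0, 0, -0.061])

```text
clock: 11.55
position: [0.6072, -0.2032, 0.2002]
ee_rot: [0.747, 0.665, 0.0, 0.0]
ft_force: [-0.3, 0.3, -0.3]
grip_width: 0.7
grasp_force: 0.0
```

```bash
python3 - <<'E'
from h import *
K,W,im=cam("wrist");cv2.imwrite("pics/w4.png",im[:,:,::-1]);np.savez("w4.npz",K=K,W=W)
print(np.round(pose(),4))
h=cv2.cvtColor(im,cv2.COLOR_RGB2HSV)
m=((h[...,0]<8)|(h[...,0]>172))&(h[...,1]>130)
b=blob(m,(220,60,420,300));print(b.min(0),b.max(0))
for z in(.076,.06):print(cast(K,W,[b.mean(0)],z))
E
```

```text
[[ 1.169e-01  9.931e-01  1.000e-04  6.072e-01]
 [ 9.931e-01 -1.169e-01 -0.000e+00 -2.032e-01]
 [-0.000e+00  1.000e-04 -1.000e+00  2.001e-01]
 [ 0.000e+00  0.000e+00  0.000e+00  1.000e+00]]
[313 176] [332 203]
[[ 0.60954645 -0.20106703]]
[[ 0.60915819 -0.2051733 ]]
```

View pics/w4.png

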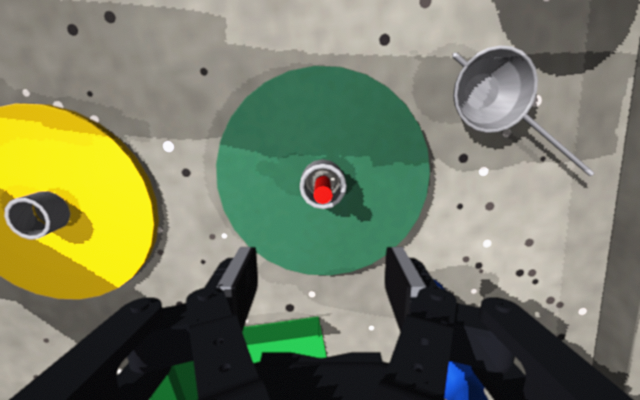

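The stem's bright top is at (322,194), its collar at (323,185), and the green plate spans columns 217–432. The strainer is at (497,90).

```bash
python3 - <<'E'
from h import *
d=np.load("w4.npz");K,W=d["K"],d["W"];im=cv2.imread("pics/w4.png");h=cv2.cvtColor(im,cv2.COLOR_BGR2HSV)
m=((h[...,0]<8)|(h[...,0]>172))&(h[...,1]>130)&(h[...,2]>210)
b=blob(m,(220,60,420,300));print("top",b.min(0),b.max(0),cast(K,W,[(b.min(0)+b.max(0))/2],.076))
m=(h[...,0]>60)&(h[...,0]<95)&(h[...,1]>80)
b=blob(m,(200,50,450,290));P=cast(K,W,b,.018);print("plate",cv2.minEnclosingCircle((P*1000).astype(np.float32)))
E
```

```text
top [314 186] [331 203] [[ 0.60920706 -0.20518361]]
plate ((609.8363037109375, -205.49180603027344), 109.42687225341797)
```

Request:
step_arm(commands=[50, 0.004, -0.0035, -0.06, 0, 0, 0, 50, 0.004, -0.0035, -0.13, 0, 0, 0, 50, 0.004, -0.0035, -0.19, 0, 0, 0, 50, 0.004, -0.0035, -0.23, 0, 0, 0, 50, 0.004, -0.0035, -0.25, 0, 0, 0, 50, 0.004, -0.0035, -0.25, 0, 0, 0, 5, 0.004, -0.0035, -0.25, 0, 0, 0, 5, 0.004, -0.0035, -0.25, 0, 0, 0, 5, 0.004, -0.0035, -0.25, 0, 0, 0, 5, 0.004, -0.0035, -0.25, 0, 0, 0], squeeze=70)

```text
clock: 12.85
position: [0.6102, -0.2055, 0.0515]
ee_rot: [0.747, 0.664, 0.0, 0.001]
ft_force: [-1.7, -0.3, 6.6]
grip_width: 0.155
grasp_force: 68.2
```

Request:
step_arm(commands=[5, 0, 0, 0, 0, 0, 0, 5, 0, 0, 0, 0, 0, 0, 5, 0, 0, 0, 0, 0, 0, 5, 0, 0, 0.01, 0, 0, 0, 5, 0, 0, 0.03, 0, 0, 0, 5, 0, 0, 0.06, 0, 0, 0, 5, 0, 0, 0.1, 0, 0, 0, 5, 0, 0, 0.13, 0, 0, 0, 5, 0, 0, 0.15, 0, 0, 0, 5, 0, 0, 0.15, 0, 0, 0])

```text
clock: 14.1
position: [0.61, -0.2053, 0.1411]
ee_rot: [0.747, 0.664, 0.0, 0.001]
ft_force: [0.1, -1.1, -3.7]
grip_width: 0.16
grasp_force: 68.4
```

```bash
python3 - <<'E'
from h import *
K,W,im=cam("wrist");cv2.imwrite("pics/w5.png",im[:,:,::-1])
print(np.round(pose(),4),get_obs()['ft_force'])
E
```

```text
[[ 1.169e-01  9.931e-01  1.000e-04  6.096e-01]
 [ 9.931e-01 -1.169e-01 -1.000e-04 -2.053e-01]
 [-1.000e-04  1.000e-04 -1.000e+00  1.401e-01]
 [ 0.000e+00  0.000e+00  0.000e+00  1.000e+00]] [-0.51648925 -0.35016794 -3.86131813]
```

View pics/w5.png

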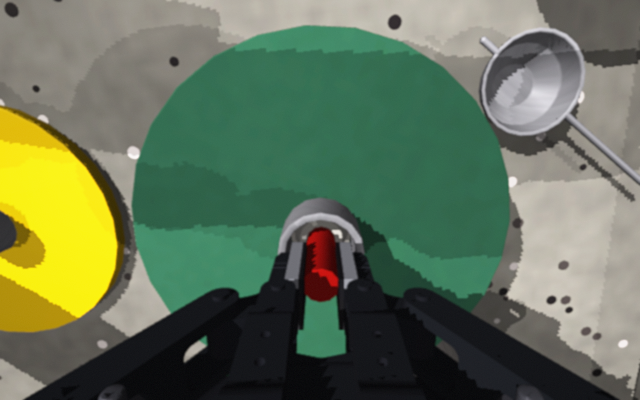

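Both lids hang together from the stem at (321,265), with the collar at (321,230) and the plate level. I carry them to a point above the tin.

Request:
step_arm(commands=[5, 0, 0, 0.04, 0, 0, 0, 5, 0, 0.02, 0.08, 0, 0, 0, 5, -0.003, 0.08, 0.1, 0, 0, 0, 5, -0.006, 0.16, 0.1, 0, 0, 0, 5, -0.009, 0.25, 0.1, 0, 0, 0, 5, -0.012, 0.34, 0.1, 0, 0, 0, 5, -0.015, 0.43, 0.1, 0, 0, 0, 5, -0.0163, 0.52, 0.1, 0, 0, 0, 5, -0.0163, 0.59, 0.1, 0, 0, 0, 5, -0.0163, 0.63, 0.1, 0, 0, 0])

```text
clock: 15.4
position: [0.5987, 0.1757, 0.1991]
ee_rot: [0.746, 0.666, -0.0, -0.001]
ft_force: [0.2, -0.8, -3.0]
grip_width: 0.158
grasp_force: 68.6
```

Request:
step_arm(commands=[5, 0, 0.014, 0, 0, 0, 0, 5, 0, 0.014, 0, 0, 0, 0, 5, 0, 0.014, 0, 0, 0, 0, 5, 0, 0.014, 0, 0, 0, 0, 5, 0, 0.014, 0, 0, 0, 0, 5, 0, 0.014, 0, 0, 0, 0, 5, 0, 0.014, 0, 0, 0, 0, 5, 0, 0.014, 0, 0, 0, 0, 5, 0, 0.014, 0, 0, 0, 0, 5, 0, 0.014, 0, 0, 0, 0])

```text
clock: 16.65
position: [0.5998, 0.1812, 0.2001]
ee_rot: [0.747, 0.665, 0.0, 0.0]
ft_force: [0.0, -0.0, -3.0]
grip_width: 0.16
grasp_force: 68.6
```

```bash
python3 - <<'E'
from h import *
T=pose();print(np.round(T,4),get_obs()['ft_force'])
K,W,im=cam("wrist");zl=T[2,3]-.0505
h=cv2.cvtColor(im,cv2.COLOR_RGB2HSV)
m=((h[...,0]<8)|(h[...,0]>172))&(h[...,1]>130)&(h[...,2]>170)
b=blob(m,(290,220,350,320));print("stemtop",b.min(0),b.max(0),cast(K,W,[[(b.min(0)+b.max(0))[0]/2,b.max(0)[1]-14]],zl+.076))
m=(h[...,0]>60)&(h[...,0]<95)&(h[...,1]>80)
P=cast(K,W,blob(m,(0,0,640,250)),zl+.018);v=P[np.hypot(*(P-T[:2,3]).T)>.1]
from scipy.optimize import least_squares
r=least_squares(lambda q:np.hypot(*(v-q[:2]).T)-.11,T[:2,3],loss="soft_l1",f_scale=.001);print("plate",r.x,np.median(abs(r.fun)),len(v))
E
```

```text
[[ 1.168e-01  9.931e-01  1.000e-04  5.998e-01]
 [ 9.931e-01 -1.168e-01  0.000e+00  1.812e-01]
 [ 0.000e+00  1.000e-04 -1.000e+00  2.001e-01]
 [ 0.000e+00  0.000e+00  0.000e+00  1.000e+00]] [ 0.04161884 -0.01566508 -2.96065412]
stemtop [316 269] [336 288] [[0.60323344 0.18647251]]
plate [0.60045793 0.17792104] 0.000659097276328284 634
```

Request:
step_arm(commands=[5, 0, 0, -0.03, 0, 0, 0, 5, 0, 0, -0.07, 0, 0, 0, 5, 0, 0, -0.11, 0, 0, 0, 5, 0, 0, -0.135, 0, 0, 0, 5, 0, 0, -0.15, 0, 0, 0, 5, 0, 0, -0.16, 0, 0, 0, 5, 0, 0, -0.167, 0, 0, 0, 5, 0, 0, -0.174, 0, 0, 0, 5, 0, 0, -0.178, 0, 0, 0, 5, 0, 0, -0.178, 0, 0, 0])

```text
clock: 17.95
position: [0.5998, 0.1811, 0.0933]
ee_rot: [0.747, 0.665, -0.0, 0.0]
ft_force: [0.1, 0.1, -3.0]
grip_width: 0.162
grasp_force: 68.6
```

Request:
step_arm(commands=[5, 0, 0, -0.001, 0, 0, 0, 5, 0, 0, -0.002, 0, 0, 0, 5, 0, 0, -0.003, 0, 0, 0, 5, 0, 0, -0.004, 0, 0, 0, 5, 0, 0, -0.005, 0, 0, 0, 5, 0, 0, -0.006, 0, 0, 0, 5, 0, 0, -0.007, 0, 0, 0, 5, 0, 0, -0.0075, 0, 0, 0, 5, 0, 0, -0.0075, 0, 0, 0, 5, 0, 0, -0.0075, 0, 0, 0])

```text
clock: 19.2
position: [0.5999, 0.1811, 0.0895]
ee_rot: [0.747, 0.664, 0.0, 0.0]
ft_force: [-4.2, -0.9, 4.3]
grip_width: 0.161
grasp_force: 69.3
```

Request:
step_arm(commands=[5, 0, 0, 0, 0, 0, 0, 16, 0, 0, 0, 0, 0, 0, 20, 0, 0, 0, 0, 0, 0, 30, 0, 0, 0, 0, 0, 0, 40, 0, 0, 0, 0, 0, 0, 40, 0, 0, 0, 0, 0, 0, 40, 0, 0, 0, 0, 0, 0, 40, 0, 0, 0, 0, 0, 0, 40, 0, 0, 0, 0, 0, 0, 40, 0, 0, 0, 0, 0, 0])

```text
clock: 20.45
position: [0.5998, 0.1811, 0.0888]
ee_rot: [0.747, 0.664, 0.0, 0.0]
ft_force: [-0.4, 0.0, -0.7]
grip_width: 0.468
grasp_force: 0.0
```

Request:
step_arm(commands=[45, 0, 0, 0.03, 0, 0, 0, 50, 0, 0, 0.08, 0, 0, 0, 60, 0, 0, 0.14, 0, 0, 0, 65, 0, 0, 0.2, 0, 0, 0, 65, 0, 0, 0.22, 0, 0, 0, 65, 0, 0, 0.22, 0, 0, 0, 65, 0, 0, 0.22, 0, 0, 0, 65, 0, 0, 0.22, 0, 0, 0, 65, 0, 0, 0.22, 0, 0, 0, 65, 0, 0, 0.22, 0, 0, 0])

```text
clock: 21.7
position: [0.5997, 0.1811, 0.2205]
ee_rot: [0.747, 0.665, -0.0, -0.0]
ft_force: [0.4, -0.3, 0.1]
grip_width: 0.759
grasp_force: 0.0
```

```bash
python3 - <<'E'
from h import *
K,W,im=cam("wrist");cv2.imwrite("pics/w6.png",im[:,:,::-1]);np.savez("w6.npz",K=K,W=W)
print(np.round(pose(),4))
h=cv2.cvtColor(im,cv2.COLOR_RGB2HSV)
m=((h[...,0]<8)|(h[...,0]>172))&(h[...,1]>130)&(h[...,2]>190)
b=blob(m,(270,100,370,300));print("top",b.min(0),b.max(0),cast(K,W,[(b.min(0)+b.max(0))/2],.114))
m=(h[...,0]>60)&(h[...,0]<95)&(h[...,1]>80)
b=blob(m,(150,20,500,300));P=cast(K,W,b,.056);print("plate",cv2.minEnclosingCircle((P*1000).astype(np.float32)))
s=camera("scene");cv2.imwrite("pics/s6.png",cv2.resize(s[190:350,220:480],None,fx=2.5,fy=2.5)[:,:,::-1])
E
```

```text
[[ 1.169e-01  9.931e-01 -2.000e-04  5.998e-01]
 [ 9.931e-01 -1.169e-01 -0.000e+00  1.811e-01]
 [-0.000e+00 -2.000e-04 -1.000e+00  2.206e-01]
 [ 0.000e+00  0.000e+00  0.000e+00  1.000e+00]]
top [312 189] [330 207] [[0.60057475 0.18115078]]
plate ((601.2132568359375, 179.24232482910156), 109.73678588867188)
```

View pics/w6.png

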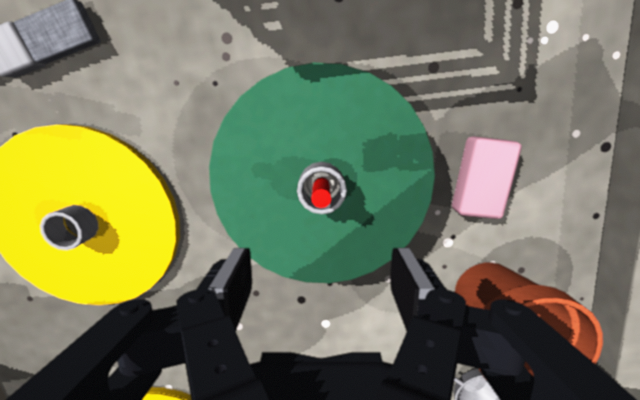

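View pics/s6.png

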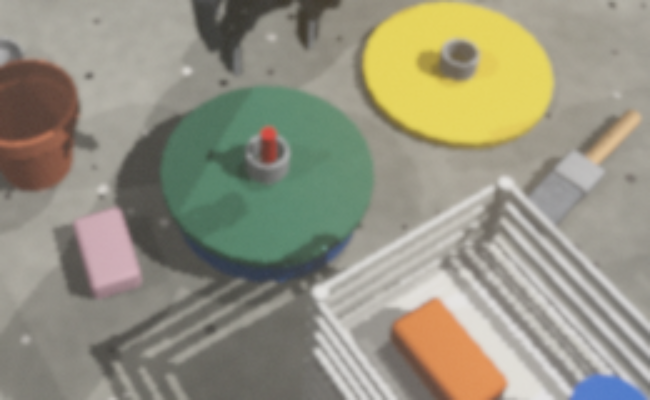

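The wrist view shows the lids centred on the tin, with the stem top at (321,198) inside the collar at (323,188). The scene crop shows the plate level with the blue tin just beneath. Next I grip the collar.

Request:
step_arm(commands=[65, 0.0015, -0.001, -0.06, 0, 0, 0, 65, 0.0015, -0.001, -0.13, 0, 0, 0, 65, 0.0015, -0.001, -0.19, 0, 0, 0, 65, 0.0015, -0.001, -0.235, 0, 0, 0, 65, 0.0015, -0.001, -0.26, 0, 0, 0, 65, 0.0015, -0.001, -0.269, 0, 0, 0, 65, 0.0015, -0.001, -0.269, 0, 0, 0, 65, 0.0015, -0.001, -0.269, 0, 0, 0, 55, 0.0015, -0.001, -0.269, 0, 0, 0, 50, 0.0015, -0.001, -0.269, 0, 0, 0], squeeze=40)

```text
clock: 23.05
position: [0.6009, 0.1806, 0.0598]
ee_rot: [0.747, 0.664, 0.0, 0.0]
ft_force: [-0.5, -1.4, -0.4]
grip_width: 0.585
grasp_force: 0.0
```

Request:
step_arm(commands=[46, 0, 0, 0, 0, 0, 0, 44, 0, 0, 0, 0, 0, 0, 42, 0, 0, 0, 0, 0, 0, 38, 0, 0, 0, 0, 0, 0, 35, 0, 0, 0, 0, 0, 0, 35, 0, 0, 0, 0, 0, 0, 35, 0, 0, 0, 0, 0, 0, 35, 0, 0, 0, 0, 0, 0, 35, 0, 0, 0, 0, 0, 0, 35, 0, 0, 0, 0, 0, 0])

```text
clock: 24.3
position: [0.6007, 0.1806, 0.0599]
ee_rot: [0.747, 0.665, 0.0, 0.0]
ft_force: [-2.5, -0.7, 5.7]
grip_width: 0.506
grasp_force: 40.1
```

Request:
step_arm(commands=[35, 0, 0, 0.003, 0, 0, 0, 35, 0, 0, 0.007, 0, 0, 0, 35, 0, 0, 0.012, 0, 0, 0, 35, 0, 0, 0.018, 0, 0, 0, 35, 0, 0, 0.026, 0, 0, 0, 35, 0, 0, 0.036, 0, 0, 0, 35, 0, 0, 0.048, 0, 0, 0, 35, 0, 0, 0.06, 0, 0, 0, 35, 0, 0, 0.072, 0, 0, 0, 35, 0, 0, 0.084, 0, 0, 0])

```text
clock: 25.55
position: [0.6007, 0.1806, 0.1104]
ee_rot: [0.747, 0.665, 0.0, 0.0]
ft_force: [0.2, -0.3, -1.3]
grip_width: 0.5
grasp_force: 40.7
```

Request:
step_arm(commands=[35, 0, 0, 0.012, 0, 0, 0, 35, 0, 0, 0.026, 0, 0, 0, 35, 0, 0, 0.04, 0, 0, 0, 35, 0, 0, 0.055, 0, 0, 0, 35, 0, 0, 0.07, 0, 0, 0, 35, 0, 0, 0.08, 0, 0, 0, 35, 0, 0, 0.084, 0, 0, 0, 35, 0, 0, 0.084, 0, 0, 0, 35, 0, 0, 0.084, 0, 0, 0, 35, 0, 0, 0.084, 0, 0, 0])

```text
clock: 26.8
position: [0.6006, 0.1805, 0.16]
ee_rot: [0.747, 0.664, -0.0, -0.0]
ft_force: [-0.3, 0.5, -1.8]
grip_width: 0.508
grasp_force: 40.7
```

```bash
python3 - <<'E'
from h import *
o=get_obs();print(o['position'],o['grasp_force'],o['ft_force'])
s=camera("scene");cv2.imwrite("pics/s7.png",cv2.resize(s[130:330,200:500],None,fx=2.5,fy=2.5)[:,:,::-1])
E
```

```text
[0.60059726 0.18049006 0.1599547 ] 40.7290144264698 [-0.34561673  0.54247089 -1.77648191]
```

View pics/s7.png

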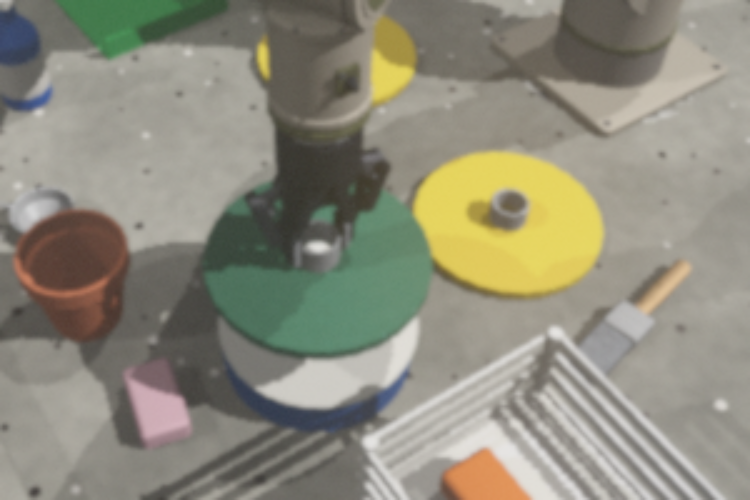

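The green lid is held level at about (318,265), raised 10 cm. The white inner lid sits level on the blue tin at (318,350).

```bash
python3 -c "
from workcell import *
print(hand_in())"
```

```text
the job is handed in; nothing more can be done
None
```

I handed the job in: the black clothespin lies in its black-lined bay, the white inner lid is seated on the tin, and the green outer lid is held level about 10 cm above it; no verdict came back.

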